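# Put the grey block away in the latched pull-out

## Robot

A 6-joint arm with a two-finger parallel gripper is mounted at the origin on a cart in front of the work surface, level with it; the furniture and walls round the work are solid. World frame = base frame: x ahead of the robot, y to its left, z up, the work surface at z = 0. Lengths are in mm, angles in rad, forces in N, time in s.
With the tool pointing down it reaches from about 325 to 750 mm from the base axis. Payload 7.6 kg.
Tool frame: the origin (TCP) lies at the very end of the fingers, on their centre line; the grasp point (between the pads) lies 19 mm behind it; z points along the fingers, x is the direction in which the jaws open and shut, and the axes are right-handed (so a half turn about z gives the same grasp; the last joint's range is limited). The gripper opens to 85 mm and grips with 20 to 120 N. Pads are 22 mm wide; open, the fingers measure 114 mm over their backs; the gripper's body (76 mm by 85 mm) begins 54 mm behind the grasp point. The pads swing forward as they close: fully open they stand 13 mm farther back than shut.
Start: joints at [1.049, 0.052, 1.401, -0, 1.689, -0.07], TCP at [229.195, 472.351, 231.323] pointing down, gripper open.
Joint ranges: [-2.9, 2.9], [-0.91, 2.17], [0.12, 2.37], [-1.06, 4.2], [0.26, 2.73], [-2.93, 2.93]. Speed limits (rad/s): [2.57, 2.57, 3.01, 3.14, 3.14, 3.14].

## Interface

Orientations are given as a unit quaternion [x, y, z, w].
In Python, from plant import telemetry, vision, close_job gives the robot as it stands.
- The arm moves only by the tool step_arm, never from a script. Its argument "series" is text: rows parted by semicolons, each of 7 numbers parted by spaces: the turn, a rotation vector about the world's x, y, z in units of 5 degrees (1.0 is 5 degrees), then the shift along the world's x, y, z in units of 30 mm (1.0 is 30 mm), then the gripper command: -1 is fully open, 1 is shut, values between are in proportion. A call has 1 to 12 rows; each row is the pose to reach, as a shift and turn from the pose commanded when the call began; what a row does not reach only later rows make up. A row lasts 1/10 s, in which the tool goes at most 50 mm and 8.59 degrees, less where a joint would pass 70% of its speed; a pose out of reach is approached as far as the arm can. A call with a gripper value outside its range is refused whole. The fingers move at their own pace and stop on an object; "squeeze" is the grip in N (left out, the last holds). Time passes only in rows, so rows that repeat a pose let the fingers close. It gives the time, the measured TCP pose, the force and the opening at its end, in the units of the state.
- telemetry.state(): the state, without advancing time (a new reading comes with each control period).
- vision.read_camera(name): name is "scene" or "top" or "wrist"; returns a dict with "image" (480x640x3 uint8, red, green, blue), "depth" (480x640 float32, mm along the optical axis (not along the pixel's ray), 0 where there is no reading), "fov_y" (degrees; the focal length in pixels is half the picture's height over the tangent of half this angle, whatever the lens; pixels are square), "cx", "cy" (the principal point, pixels), "k1" (the pictures are not rectified: a ray, as slopes to the right and down, at radius r is drawn at 1 + k1 r^2 times it, then the intrinsics apply), "rvec" (rotation vector, rad) and "tvec" (3), from world to camera coordinates, as OpenCV has them. Camera axes: x right, y down, z forward; pixel columns grow to the right and rows downward; lengths in mm; the calibration is good to about 2 mm. A picture is of the moment at which its call begins.
- close_job(): hands the job in, once; it reports no verdict.
The state is a dict: "time_s": time; "qpos": joint angles; "qvel": joint speeds; "tau": joint torques, N m; "tool_pos": TCP position; "eef_rot": TCP orientation; "contact_force": force on the tool from outside, world axes, zero at the start; "wrist_torque": the same for the moment, N m; "grip_width": finger opening in mm.
Only numpy, scipy, OpenCV 4.12 (cv2) and the standard library are available. Lean on these libraries where they do the work, as an engineer would, in place of code of your own. Each camera call takes 0.05 s, during which the arm holds its last target. There are 200 camera calls.

## Task

Put the tall grey cheese block away in the small wooden cabinet. Its pull-out door stands ajar on a sprung safety catch: reach down through the gap behind the door front, press the catch down, draw the door well out, and lay the block gently, without letting it topple, on its long narrow side across the tray in the bay behind the low rib. Then push the door fully shut and let go, with the catch sprung up again, leaving the other cheeses alone.

Things in the scene. Friction and masses are not known exactly. Their poses are not given: they have to be found in the camera images.
- cabinet: small wooden counter cabinet standing fixed on the counter, carcass 255 deep x 232 wide x 132 mm high. Origin: centre of its underside. Its x axis points from front to back (the door comes out toward its -x), y along its width, z up.
- pullout (a joint): how far the door front with its tray is drawn out, m: 0 shut, 0.22 fully out; slides with 1.5 N and stays where left. Starts at about 0.045, held by the catch (0.048 at most while the catch is up). The gap between door front and carcass top is this long and 232 mm wide.
- catch (a joint): angle of the sprung catch, rad: 0 up (at rest), 0.30 fully pressed; frees the door above 0.17. Hinged on the door front's back; its barb, 58 mm behind the front, catches under the carcass top. It springs up by itself and has a lead-in ramp: the door is simply pushed shut past it.
- catch_pad (a point): where to press the catch: top of its flat steel arm, 40 mm wide (cabinet y), in the gap 30 mm behind the door front's inner face (hinge knuckle: the first 10 mm), 20 mm below the cabinet's top. The carcass edge is only 13 to 18 mm behind this point. Press 6 to 9 mm down (2 to 8 N; stop at 9 mm) and draw the door out with the finger still down; the catch moves with the door.
- front_face (a point): centre of the door front's outer face, at z = 95 mm. The front is 18 mm thick, 232 mm wide, its top at z = 130 mm; a wooden knob of 28 mm diameter sticks out 24 mm at z = 52 mm. Same axes as the cabinet (outward is -x).
- bay_floor (a point): centre of the floor of the bay in the tray, 144 mm behind the door front's inner face, at z = 20 mm; axes as the cabinet. Bay: 120 mm long (x, from the 38 mm high rib to the tray's back wall), 176 mm wide (y); tray sides and back rise 84 mm above the floor; 94 mm clear under the carcass top. With the door fully out the whole bay is open above.
- block_center (a point): centre of the loose grey cheese block, 58 mm (its x) x 88 mm (its y) x 155 mm (its z, its long axis), 0.55 to 0.95 kg; it starts standing on end on the counter, its long axis up. Can be gripped across its x faces only.
- goat_drum_a_center (a point): centre of a loose white drum-shaped cheese, 98 mm diameter, 67 mm high; leave alone
- tomme_center (a point): centre of a loose small brown round cheese, 86 mm diameter, 58 mm high; leave alone
- cube_center (a point): centre of a loose pale cheese cube of 50 mm; leave alone

How it is judged (in metres and radians):
On the way, in this order (a step that is already met when the one before it is completed fails the run):
1. the catch is pressed down far enough to free the door (value of joint catch above 0.15 rad), for 0.05 s.
2. the door is drawn well out (over 120 mm) (value of joint pullout above 0.12 m), for 0.1 s.
3. the block lies on its long narrow side in the bay and is let go (x of block_center in the frame of bay_floor between -0.032 and 0.032 m and y of block_center in the frame of bay_floor between -0.02 and 0.02 m and z of block_center in the frame of bay_floor below 0.05 m and angle between the y axis of block_center and the z axis of bay_floor, either way round below 0.15 rad and angle between the z axis of block_center and the y axis of bay_floor, either way round below 0.25 rad and contact force between the fingers and grey_block below 0.5 N), for 0.2 s.
At the end, for the whole second after the job is handed in: The door is shut to within 8 mm with its catch sprung up (below 0.05 rad), and the block lies at rest in the bay of the tray on its long 58 mm wide side, its long axis along the cabinet's width (within 0.25 rad), its centre within 32 mm (cabinet x) and 20 mm (cabinet y) of the bay's middle (value of joint pullout below 0.008 m and value of joint catch below 0.05 rad and x of block_center in the frame of bay_floor between -0.032 and 0.032 m and y of block_center in the frame of bay_floor between -0.02 and 0.02 m and z of block_center in the frame of bay_floor below 0.05 m and angle between the y axis of block_center and the z axis of bay_floor, either way round below 0.15 rad and angle between the z axis of block_center and the y axis of bay_floor, either way round below 0.25 rad and linear speed of grey_block below 0.02 m/s); the robot touches nothing.
It fails at once if the grey block topples or is dropped (turns faster than 5 rad/s) (angular speed of grey_block above 5 rad/s).
It fails at once if another cheese is pushed away by more than 30 mm (distance of any of goat_drum_a_center, tomme_center, cube_center from where it was at the start of the episode above 0.03 m).
It also fails if it takes over 70 s, if anything falls off the work surface, if the arm or the gripper's body presses on something with over 40 N, if the wrist force passes 120 N, or if a joint passes its speed limit or range.

## Working session

There is one attempt and no reset: what is moved stays moved. The work goes in short steps, Python scripts to look and compute and a tool call to move; the robot and the scene stay as the last step left them, time stands still between calls to the robot, and variables do not carry over. Pictures are saved under pics/ and viewed, about 8 in all and at most 12, crops included, and the job is handed in when it is done.

Besides the shell and the picture viewer there is one more tool, called after ">>>" by a JSON object that holds its "name" and its "arguments". step_arm: Moves the arm, as the interface text tells. Its arguments: {"type":"object","properties":{"series":{"type":"string"},"squeeze":{"type":"number"}},"required":["series"]}

```bash
mkdir -p pics; cat > h.py <<'E'
import numpy as np, cv2
from plant import telemetry, vision
def cam(name):
    d=vision.read_camera(name); d['R']=cv2.Rodrigues(np.array(d['rvec'],float))[0]; d['t']=np.array(d['tvec'],float).ravel()
    d['f']=240/np.tan(np.radians(d['fov_y'])/2); d['C']=-d['R'].T@d['t']; return d
def slopes(d,uv):
    uv=np.atleast_2d(np.array(uv,float)); K=np.array([[d['f'],0,d['cx']],[0,d['f'],d['cy']],[0,0,1]])
    return cv2.undistortPoints(uv[:,None],K,np.array([d['k1'],0,0,0.]))[:,0]
def rays(d,uv):
    s=slopes(d,uv); return np.c_[s,np.ones(len(s))]@d['R']
def onz(d,uv,z):
    r=rays(d,uv); return d['C']+r*((z-d['C'][2])/r[:,2])[:,None]
def cloud(d):
    v,u=np.mgrid[0:480,0:640]; r=rays(d,np.c_[u.ravel(),v.ravel()])
    P=d['C']+r*d['depth'].reshape(-1,1); P[d['depth'].ravel()==0]=np.nan; return P.reshape(480,640,3)
def save(d,n): cv2.imwrite('pics/'+n,cv2.cvtColor(d['image'],cv2.COLOR_RGB2BGR))
E
python3 - <<'E'
from h import *
import pickle
for n in('scene','top'):
    d=cam(n); save(d,n+'0.png'); pickle.dump(d,open(n+'0.pkl','wb')); print(n,d['C'],d['f'],d['k1'],(d['depth']>0).mean())
print(telemetry.state())
E
```

```text
scene [ 440.73517202  569.45780377 1097.33620521] 524.0764861645637 -0.009579139959137218 0.9959342447916667
top [ 361.54511035 -133.92630777 1321.79763772] 610.0532607497369 -0.13232888515259097 0.99591796875
{'time_s': 0.1, 'qpos': array([ 1.04871340e+00,  5.27668274e-02,  1.40158988e+00,  8.61895776e-06,
        1.68862159e+00, -7.02920661e-02]), 'qvel': array([-3.49578191e-06, -1.42656190e-03, -2.60682809e-03,  2.51183499e-03,
        8.10288011e-04, -9.17503856e-04]), 'tau': array([ 1.01088786e-03, -3.82579064e+01, -3.60986567e+01, -7.30915258e-05,
        4.75443027e-03, -3.39019820e-06]), 'tool_pos': array([229.04480672, 472.1088578 , 230.57711236]), 'eef_rot': array([ 8.47518677e-01,  5.30765119e-01, -6.13567113e-04,  3.21798911e-04]), 'contact_force': array([0.02725605, 0.3249455 , 0.62500149]), 'wrist_torque': array([ 0.01879778, -0.00467243,  0.01059456]), 'grip_width': 85.10356896606503}
```

View pics/scene0.png

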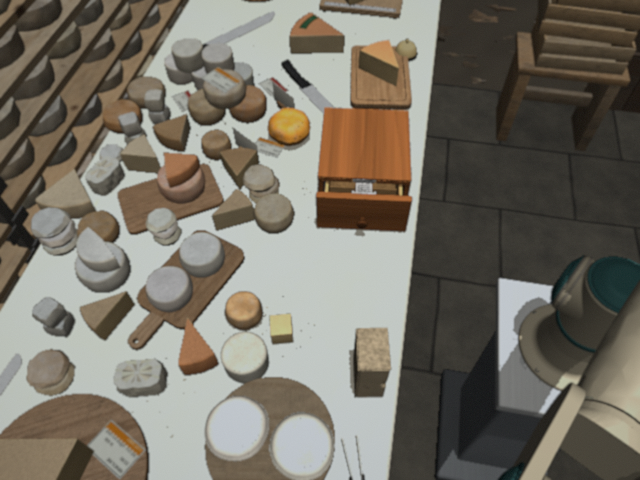

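View pics/top0.png

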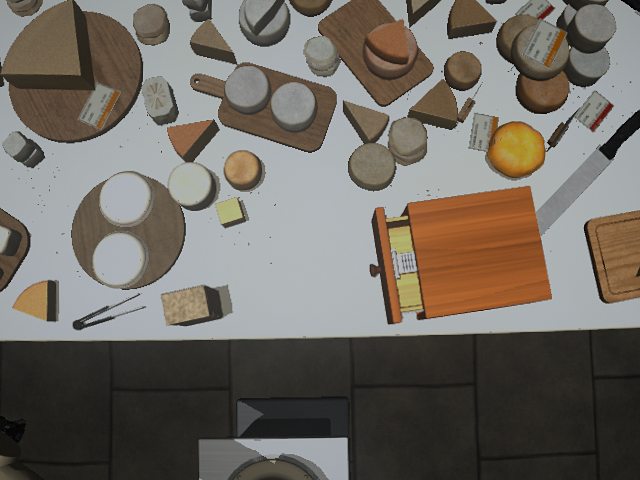

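The pictures show the block standing at top px (190,305). The cabinet is at (480,250), with its front facing left (+y). The door gap is at (405,262), with the steel catch at its centre, about (405,263).

```bash
python3 - <<'E'
from h import *
import pickle
for n in('top','scene'):
    d=pickle.load(open(n+'0.pkl','rb')); P=cloud(d); Z=P[...,2]
    print(n,'table z',np.nanmedian(Z[(np.abs(P[...,0]-450)<150)&(np.abs(Z)<15)]))
    def rect(lo,hi,x,y,name):
        m=((Z>lo)&(Z<hi)&(P[...,0]>x[0])&(P[...,0]<x[1])&(P[...,1]>y[0])&(P[...,1]<y[1])).astype(np.uint8)
        k,l,s,c=cv2.connectedComponentsWithStats(m)
        for i in range(1,k):
            if s[i,4]<100: continue
            mm=l==i; z=np.median(Z[mm]); q=P[mm][:,:2].astype(np.float32)
            cs=cv2.findContours(mm.astype(np.uint8),cv2.RETR_EXTERNAL,cv2.CHAIN_APPROX_NONE)[0]
            c=max(cs,key=len)[:,0]; w=onz(d,c,z)[:,:2].astype(np.float32)
            r=cv2.minAreaRect(w); print(name,s[i],'z',z.round(1),'rect',np.round(r[0],1),np.round(r[1],1),round(r[2],2), np.round(cv2.boxPoints(r)).tolist())
    rect(120,145,(200,700),(-600,100),'cab')
    rect(145,170,(200,700),(0,400),'block')
E
```

```text
top table z 0.24838300024214277
cab [  407   186   145   132 14680] z 132.2 rect [ 524.2 -427.3] [232.7 257.6] 6.56 [[394.0, -313.0], [423.0, -569.0], [654.0, -542.0], [625.0, -286.0]]
cab [ 375  207   27  116 1237] z 129.4 rect [ 502.4 -250.3] [230.3  28.3] 6.65 [[386.0, -250.0], [390.0, -278.0], [618.0, -251.0], [615.0, -223.0]]
block [ 161  285   50   41 1467] z 158.6 rect [429.5 147. ] [62.8 90.2] 11.5 [[390.0, 185.0], [408.0, 97.0], [469.0, 109.0], [451.0, 197.0]]
scene table z 0.42285997498970573
cab [ 318  107   94   77 6493] z 132.5 rect [ 523.6 -421. ] [231.6 268.1] 6.88 [[393.0, -302.0], [425.0, -568.0], [655.0, -540.0], [622.0, -274.0]]
cab [316 190  96  15 820] z 129.1 rect [ 502.5 -244.9] [228.9  36.3] 6.68 [[387.0, -240.0], [391.0, -276.0], [618.0, -250.0], [614.0, -214.0]]
block [ 356  328   35   45 1471] z 158.5 rect [429.1 153.8] [63.4 89.8] 10.38 [[390.0, 192.0], [406.0, 104.0], [468.0, 115.0], [452.0, 204.0]]
```

>>> {"name": "step_arm", "arguments": {"series": "0 0 -11.5 9.3 -25.3 1 1;0 0 -11.5 9.3 -25.3 1 1;0 0 -11.5 9.3 -25.3 1 1;0 0 -11.5 9.3 -25.3 1 1;0 0 -11.5 9.3 -25.3 1 1;0 0 -11.5 9.3 -25.3 1 1;0 0 -11.5 9.3 -25.3 1 1;0 0 -11.5 9.3 -25.3 1 1;0 0 -11.5 9.3 -25.3 1 1;0 0 -11.5 9.3 -25.3 1 1;0 0 -11.5 9.3 -25.3 1 1;0 0 -11.5 9.3 -25.3 1 1"}}

```text
time_s: 1.3
tool_pos: [436.2, -92.6, 253.5]
eef_rot: [0.998, 0.057, 0.0, -0.0]
contact_force: [0.7, 1.6, -0.3]
grip_width: -0.4
```

>>> {"name": "step_arm", "arguments": {"series": "0 0 0 2.4 -6.5 0.3 1;0 0 0 2.4 -6.5 0.3 1;0 0 0 2.4 -6.5 0.3 1;0 0 0 2.4 -6.5 0.3 1;0 0 0 2.4 -6.5 0.3 1;0 0 0 2.4 -6.5 0.3 1"}}

```text
time_s: 1.9
tool_pos: [507.9, -286.5, 261.0]
eef_rot: [0.998, 0.057, -0.001, -0.001]
contact_force: [0.2, 0.7, 0.5]
grip_width: -0.2
```

```bash
python3 - <<'E'
from h import *
import pickle
d=cam('wrist'); save(d,'w1.png'); pickle.dump(d,open('w1.pkl','wb')); s=telemetry.state(); print(d['C'],d['R'],s['tool_pos'],s['eef_rot'],s['qpos'])
E
```

```text
[ 500.20211174 -221.10690427  402.33659499] [[ 9.93607893e-01  1.12882528e-01 -9.43657264e-04]
 [ 1.09233639e-01 -9.59313363e-01  2.60357223e-01]
 [ 2.84845185e-02 -2.58796070e-01 -9.65511899e-01]] [ 507.89871163 -285.26988052  261.80115648] [ 9.98350017e-01  5.74161821e-02 -5.06182221e-04 -6.07904815e-04] [-5.75327327e-01  2.12333377e-01  1.16570780e+00  3.89038751e-04
  1.76508683e+00 -6.90148095e-01]
```

View pics/w1.png

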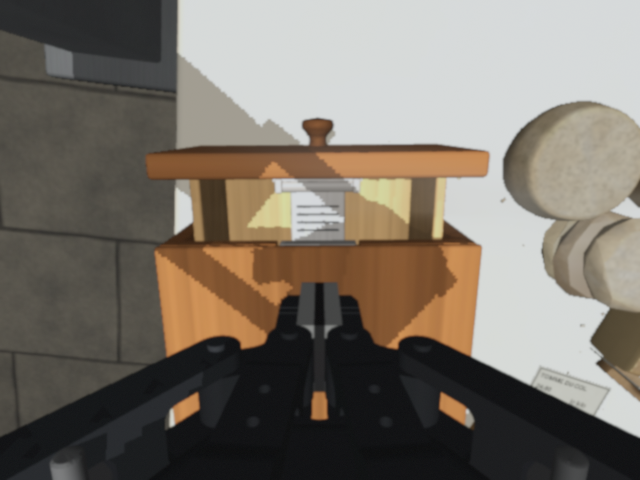

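The wrist view shows the catch arm at px (292–344, 190–240) and the door top edge at row 177. The carcass edge is at about row 245, columns 158–480.

```bash
python3 - <<'E'
from h import *
import pickle
d=pickle.load(open('w1.pkl','rb')); P=cloud(d)
xh=np.array([.115,-.9934]); yh=np.array([.9934,.115])
print('inner edge',onz(d,[(180,178),(318,177),(460,176)],130).round(1)); print('outer',onz(d,[(152,153),(318,148),(486,152)],130).round(1))
print('carc',onz(d,[(165,248),(220,245),(420,245),(475,245)],132).round(1))
print('arm corners z112',onz(d,[(292,192),(344,192),(292,238),(344,238)],112).round(1))
for v in range(140,262,4): print(v,P[v,305].round(1), P[v,230].round(1),d['image'][v,305])
E
```

```text
inner edge [[ 410.8 -264.7  130. ]
 [ 503.  -253.5  130. ]
 [ 597.6 -242.2  130. ]]
outer [[ 392.2 -250.3  130. ]
 [ 500.8 -234.5  130. ]
 [ 611.3 -224.8  130. ]]
carc [[ 402.3 -314.6  132. ]
 [ 440.2 -308.1  132. ]
 [ 579.1 -292.3  132. ]
 [ 617.  -287.9  132. ]]
arm corners z112 [[ 485.6 -268.5  112. ]
 [ 523.1 -264.3  112. ]
 [ 488.9 -303.   112. ]
 [ 527.6 -298.6  112. ]]
140 [ 487.6 -234.9   -3. ] [ 415.2 -243.2   -1. ] [214 217 216]
144 [ 488.1 -238.6   -1. ] [ 415.1 -247.1   -2.6] [186 186 183]
148 [ 490.8 -238.3   77.6] [ 430.1 -245.7   68. ] [79 62 52]
152 [ 492.4 -238.4  125.4] [ 442.  -244.2  124. ] [100  75  58]
156 [ 492.8 -240.7  129.4] [ 442.9 -246.5  127.7] [133  94  68]
160 [ 493.1 -243.4  128.6] [ 443.4 -249.   129.6] [134  96  69]
164 [ 493.3 -246.   128.2] [ 443.2 -251.8  127.7] [135  96  69]
168 [ 493.6 -248.7  128.1] [ 443.4 -254.5  128. ] [134  96  69]
172 [ 493.9 -251.3  128.9] [ 443.7 -257.   128.7] [131  94  67]
176 [ 494.2 -254.   128.1] [ 443.5 -259.9  127.2] [121  87  63]
180 [ 494.4 -257.2  124.2] [ 421.2 -279.1   18. ] [147 144 140]
184 [ 494.7 -259.9  
[... 550 characters left out ...]
 [ 497.2 -288.4  110.8] [ 423.3 -318.2   17.7] [202 205 206]
224 [ 497.5 -291.7  109.8] [ 423.9 -321.8   19.6] [199 203 203]
228 [ 497.8 -294.6  110.3] [ 423.8 -326.3   17.8] [199 202 201]
232 [ 498.1 -297.7  110.2] [ 424.2 -330.    18.9] [209 212 211]
236 [ 498.4 -300.8  110.2] [ 424.3 -334.3   18.2] [182 183 181]
240 [ 498.8 -302.9  114. ] [ 424.8 -338.1   19.3] [113 111 109]
244 [ 499.1 -302.9  124.4] [ 445.4 -309.4  123. ] [102  97  94]
248 [ 499.5 -304.2  129.8] [ 446.9 -310.2  129.8] [116  75  43]
252 [ 499.8 -307.   130.3] [ 447.2 -312.8  130.7] [123  80  46]
256 [ 500.1 -309.3  132.1] [ 447.5 -315.5  131.6] [123  80  46]
260 [ 500.4 -313.1  129.6] [ 447.7 -318.5  131.6] [123  80  47]
```

>>> {"name": "step_arm", "arguments": {"series": "0 0 0 -0.05 0.12 -1.5 1;0 0 0 -0.05 0.12 -3 1;0 0 0 -0.05 0.12 -4 1;0 0 0 -0.05 0.12 -4.5 1;0 0 0 -0.05 0.12 -4.8 1;0 0 0 -0.05 0.12 -4.8 1;0 0 0 -0.05 0.12 -4.8 1"}}

```text
time_s: 2.65
tool_pos: [507.4, -282.0, 120.6]
eef_rot: [0.998, 0.058, 0.001, 0.001]
contact_force: [-0.0, 0.7, 0.2]
grip_width: 0.2
```

>>> {"name": "step_arm", "arguments": {"series": "0 0 0 0 0 -0.1 1;0 0 0 0 0 -0.2 1;0 0 0 0 0 -0.3 1;0 0 0 0 0 -0.3 1"}}

```text
time_s: 3.05
tool_pos: [507.0, -282.1, 110.4]
eef_rot: [0.998, 0.058, 0.001, 0.0]
contact_force: [-0.8, -0.5, 5.3]
grip_width: 0.1
```

>>> {"name": "step_arm", "arguments": {"series": "0 0 0 0 0 -0.07 1;0 0 0 0 0 -0.13 1;0 0 0 0 0 -0.13 1"}}

```text
time_s: 3.35
tool_pos: [507.2, -282.7, 108.0]
eef_rot: [0.998, 0.058, 0.001, 0.001]
contact_force: [-3.1, -0.8, 10.9]
grip_width: 0.0
```

```bash
python3 - <<'E'
from h import *
for i in range(4):
    s=telemetry.state(); print(s['tool_pos'],s['contact_force'],s['wrist_torque'])
    d=cam('wrist')
c=d['image'][150:400,180:460]; cv2.imwrite('pics/w2.png',cv2.resize(c[...,::-1],None,fx=2.2,fy=2.2,interpolation=cv2.INTER_CUBIC))
E
```

```text
[ 507.15751714 -282.67375745  108.016515  ] [-3.05506652 -0.82428119 10.94138786] [0.03145026 0.62294757 0.06431716]
[ 507.1805436  -282.77881014  108.13925587] [-3.47813206  0.39135983 11.18024607] [0.0395312  0.57191608 0.053569  ]
[ 507.17238668 -282.79380244  108.15689291] [-2.63359593 -0.63509041 10.41419334] [0.02278425 0.55509972 0.00334945]
[ 507.15420459 -282.79351349  108.14060269] [-2.99395841 -0.37585038  9.90495472] [0.10595586 0.57253177 0.00707338]
```

View pics/w2.png

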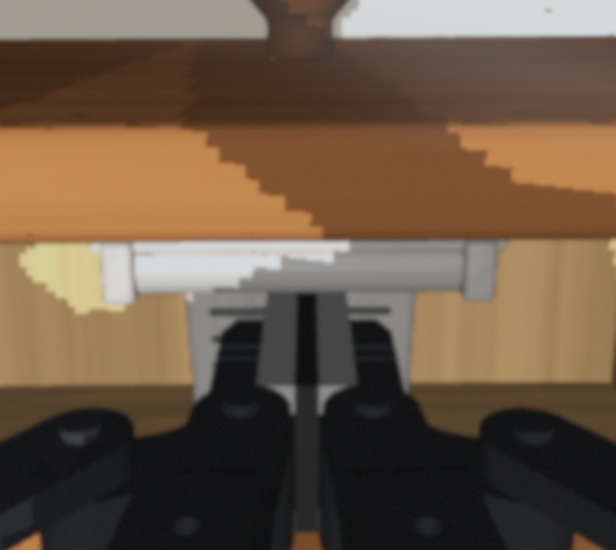

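>>> {"name": "step_arm", "arguments": {"series": "0 0 0 0 0 -0.06 1;0 0 0 0 0 -0.06 1;0 0 0 -0.01 0.12 -0.06 1;0 0 0 -0.03 0.25 -0.06 1;0 0 0 -0.05 0.4 -0.06 1;0 0 0 -0.05 0.4 -0.06 1"}}

```text
time_s: 4.15
tool_pos: [505.8, -271.0, 107.6]
eef_rot: [0.998, 0.057, 0.002, 0.002]
contact_force: [-5.5, 0.6, 15.6]
grip_width: 0.1
```

```bash
python3 - <<'E'
from h import *
s=telemetry.state(); print(s['tool_pos'],s['contact_force'],s['wrist_torque'])
d=cam('wrist'); P=cloud(d); q=P[(abs(P[...,2]-129)<3)]; 
for u in (215,430):
    c=P[:300,u]; print([c[v].round().tolist() for v in range(140,270,5)])
E
```

```text
[ 505.82308449 -271.04887386  107.55826074] [-5.45008689  0.63012898 15.56915954] [0.15280847 0.98786724 0.06431712]
[[437.0, -221.0, -2.0], [437.0, -224.0, -2.0], [437.0, -227.0, -2.0], [438.0, -230.0, -1.0], [438.0, -233.0, -1.0], [437.0, -236.0, -4.0], [443.0, -236.0, 19.0], [449.0, -235.0, 43.0], [453.0, -235.0, 61.0], [457.0, -234.0, 78.0], [460.0, -234.0, 91.0], [463.0, -234.0, 104.0], [466.0, -233.0, 113.0], [468.0, -233.0, 121.0], [469.0, -234.0, 127.0], [469.0, -235.0, 128.0], [469.0, -236.0, 128.0], [470.0, -238.0, 130.0], [469.0, -240.0, 128.0], [470.0, -241.0, 128.0], [470.0, -243.0, 128.0], [470.0, -245.0, 128.0], [470.0, -246.0, 129.0], [470.0, -248.0, 128.0], [470.0, -249.0, 128.0], [445.0, -293.0, 19.0]]
[[566.0, -206.0, -1.0], [566.0, -209.0, -2.0], [567.0, -212.0, -0.0], [567.0, -215.0, -1.0], [568.0, -218.0, 1.0], [569.0, -221.0, -1.0], [562.0, -222.0, 25.0], [556.0, -223.0, 47.0], [550.0, -223.0, 67.0], [546.0, -224.0, 82.0], [543.0, -224.0, 94.0], [540.0, -224.0, 107.0], [538.0, -225.0, 115.0], [535.0, -225.0, 125.0], [534.0, -226.0, 128.0], [534.0, -227.0, 129.0], [535.0, -229.0, 128.0], [535.0, -230.0, 129.0], [535.0, -232.0, 129.0], [535.0, -233.0, 129.0], [536.0, -235.0, 129.0], [536.0, -237.0, 128.0], [537.0, -238.0, 128.0], [537.0, -240.0, 128.0], [537.0, -242.0, 128.0], [574.0, -278.0, 19.0]]
```

>>> {"name": "step_arm", "arguments": {"series": "0 0 0 -0.05 0.4 0 1;0 0 0 -0.09 0.8 0 1;0 0 0 -0.14 1.2 0 1;0 0 0 -0.18 1.6 0 1;0 0 0 -0.23 2 0 1;0 0 0 -0.28 2.4 0 1;0 0 0 -0.32 2.8 0 1;0 0 0 -0.37 3.2 0 1;0 0 0 -0.37 3.2 0 1"}}

```text
time_s: 5.1
tool_pos: [494.4, -173.9, 107.3]
eef_rot: [0.998, 0.058, 0.001, 0.001]
contact_force: [-8.6, 0.8, 19.0]
grip_width: 0.1
```

```bash
python3 - <<'E'
from h import *
s=telemetry.state(); print(s['tool_pos'],s['contact_force'],s['wrist_torque'])
d=cam('wrist'); P=cloud(d)
for u in (215,430):
    c=P[:300,u]; print([c[v].round().tolist() for v in range(200,290,5)])
E
```

```text
[ 494.43865938 -173.86167099  107.34821492] [-8.58543178  0.82796707 18.9753995 ] [0.25702238 1.4593621  0.03686035]
[[455.0, -136.0, 115.0], [457.0, -136.0, 124.0], [458.0, -136.0, 129.0], [458.0, -138.0, 128.0], [458.0, -139.0, 130.0], [458.0, -141.0, 128.0], [458.0, -142.0, 129.0], [458.0, -144.0, 128.0], [458.0, -146.0, 128.0], [458.0, -147.0, 129.0], [459.0, -149.0, 129.0], [459.0, -151.0, 128.0], [459.0, -152.0, 128.0], [434.0, -196.0, 18.0], [434.0, -199.0, 19.0], [434.0, -202.0, 19.0], [434.0, -205.0, 19.0], [434.0, -209.0, 18.0]]
[[525.0, -127.0, 118.0], [523.0, -128.0, 126.0], [523.0, -129.0, 128.0], [523.0, -130.0, 128.0], [523.0, -132.0, 129.0], [523.0, -133.0, 129.0], [524.0, -135.0, 128.0], [524.0, -137.0, 128.0], [525.0, -138.0, 128.0], [524.0, -139.0, 130.0], [525.0, -141.0, 129.0], [525.0, -143.0, 129.0], [562.0, -178.0, 18.0], [563.0, -181.0, 18.0], [563.0, -184.0, 18.0], [564.0, -187.0, 18.0], [564.0, -190.0, 19.0], [565.0, -193.0, 19.0]]
```

>>> {"name": "step_arm", "arguments": {"series": "0 0 0 -0.05 0.4 0.02 1;0 0 0 -0.09 0.8 0.02 1;0 0 0 -0.14 1.2 0.02 1;0 0 0 -0.18 1.6 0.02 1;0 0 0 -0.23 2 0.02 1;0 0 0 -0.25 2.2 0.02 1;0 0 0 -0.26 2.3 0.02 1;0 0 0 -0.26 2.3 0.02 1"}}

```text
time_s: 5.95
tool_pos: [486.4, -107.0, 107.4]
eef_rot: [0.998, 0.057, 0.001, 0.003]
contact_force: [-9.1, -8.0, 15.6]
grip_width: -0.1
```

>>> {"name": "step_arm", "arguments": {"series": "0 0 0 0 0 0.5 1;0 0 0 0 0 2 1;0 0 0 0 1 3.5 1;0 0 0 0 1 5 1;0 0 0 0 1 5 1"}}

```text
time_s: 6.45
tool_pos: [488.4, -74.7, 262.3]
eef_rot: [0.998, 0.058, 0.006, 0.002]
contact_force: [-0.1, -0.3, 0.8]
grip_width: -0.2
```

```bash
python3 - <<'E'
from h import *
import pickle
s=telemetry.state(); print(s['tool_pos'],s['qpos'],s['contact_force'])
for n in('wrist','top'):
    d=cam(n); pickle.dump(d,open(n+'3.pkl','wb')); save(d,n+'3.png')
    P=cloud(d); Z=P[...,2]
    m=((Z>125)&(Z<134)&(P[...,1]>-125)&(P[...,1]<0)&(P[...,0]>370)).astype(np.uint8)
    c=cv2.findContours(m,0,1)[0]; c=max(c,key=cv2.contourArea)[:,0]; r=cv2.minAreaRect(onz(d,c,130)[:,:2].astype(np.float32)); print(n,r,cv2.boxPoints(r))
E
```

```text
[488.36287227 -74.72947249 262.27412365] [-2.26600395e-01 -5.18510484e-02  1.44369512e+00 -1.72286857e-06
  1.73646036e+00 -3.43112788e-01] [-0.10604915 -0.28435143  0.77670258]
wrist ((482.4094543457031, -77.47591400146484), (225.39080810546875, 27.423076629638672), 6.944418907165527) [[ 368.883     -77.49056 ]
 [ 372.1986   -104.71246 ]
 [ 595.9359    -77.461266]
 [ 592.6203    -50.239365]]
top ((426.2044677734375, -73.98393249511719), (9.593509674072266, 31.694133758544922), 77.61358642578125) [[409.69733  -75.26978 ]
 [440.65375  -82.06829 ]
 [442.7116   -72.69808 ]
 [411.7552   -65.899574]]
```

View pics/top3.png

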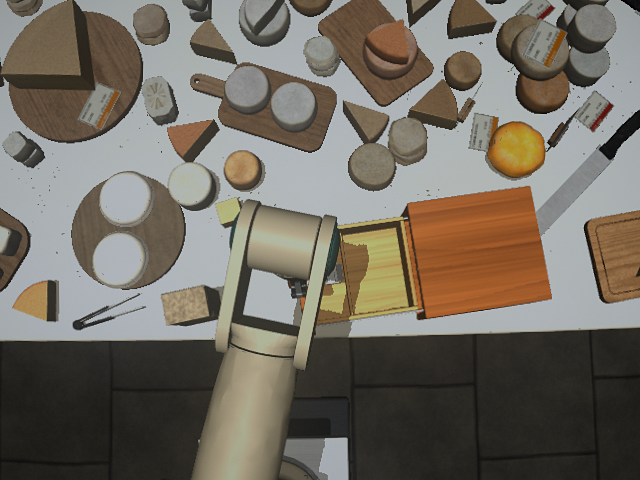

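The top view shows the door fully out, with the bay open at px (350–410, 225–315) and the block undisturbed. Next I'll test which way the wrist can tilt toward horizontal, in free space.

>>> {"name": "step_arm", "arguments": {"series": "1.5 0.2 0 -2 2 2 1;3 0.35 0 -2 2 2 1;4.5 0.5 0 -2 2 2 1;6 0.7 0 -2 2 2 1;7.5 0.9 0 -2 2 2 1;9 1 0 -2 2 2 1;10.5 1.2 0 -2 2 2 1;12 1.4 0 -2 2 2 1;12 1.4 0 -2 2 2 1;12 1.4 0 -2 2 2 1"}}

```text
time_s: 7.55
tool_pos: [426.1, -15.1, 313.2]
eef_rot: [0.863, 0.049, -0.03, -0.502]
contact_force: [0.1, -0.6, 0.6]
grip_width: 0.1
```

```bash
python3 - <<'E'
from h import *
from scipy.spatial.transform import Rotation as R
s=telemetry.state(); print(s['tool_pos'],s['qpos'].round(2)); print(R.from_quat(s['eef_rot']).as_matrix().round(3))
E
```

```text
[426.13952921 -15.07713453 313.2189217 ] [-0.59  0.07  1.5   0.93  2.17 -0.39]
[[ 0.993  0.054 -0.101]
 [ 0.114 -0.492  0.863]
 [-0.003 -0.869 -0.495]]
```

```bash
python3 - <<'E'
from h import *
import pickle
d=cam('wrist'); save(d,'w4.png'); pickle.dump(d,open('w4.pkl','wb')); print(d['C'])
P=cloud(d); Z=P[...,2]
inb=(P[...,0]>360)&(P[...,0]<500)&(P[...,1]>80)&(P[...,1]<215)
t=inb&(Z>150)&(Z<165); print(t.sum(), np.median(Z[t]))
c=max(cv2.findContours(t.astype(np.uint8),0,1)[0],key=cv2.contourArea)[:,0]
for z in (155,158): r=cv2.minAreaRect(onz(d,c,z)[:,:2].astype(np.float32)); print(r,cv2.boxPoints(r).round(1).tolist())
f=inb&(Z>25)&(Z<140); q=P[f]; print(f.sum()); 
for z in range(30,150,20):
    k=q[abs(q[:,2]-z)<6]
    if len(k): print(z,k[:,:2].min(0).round(1),k[:,:2].max(0).round(1),np.polyfit(k[:,0],k[:,1],1).round(3))
E
```

```text
[ 436.4622696  -105.68449635  439.87986697]
4163 157.11305041635853
((427.7777404785156, 148.72169494628906), (62.305423736572266, 91.48055267333984), 11.292794227600098) [[388.29998779296875, 187.5], [406.20001220703125, 97.80000305175781], [467.29998779296875, 110.0], [449.3999938964844, 199.6999969482422]]
((427.86920166015625, 146.04263305664062), (61.6493034362793, 90.51719665527344), 11.292770385742188) [[388.79998779296875, 184.39999389648438], [406.5, 95.5999984741211], [467.0, 107.69999694824219], [449.20001220703125, 196.5]]
484
90 [461.  111.6] [467.1 115.9] [ -0.409 303.334]
110 [391.1 109.4] [467.3 178.7] [ -0.796 479.412]
130 [392.4 108.7] [467.3 172.2] [ -0.468 326.289]
```

View pics/w4.png

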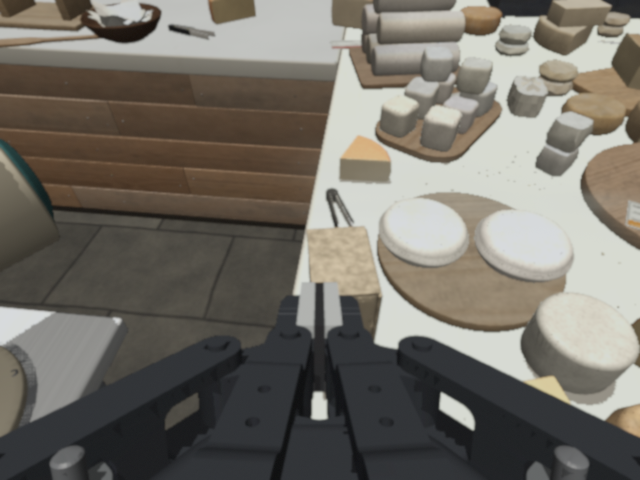

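The block is right ahead of the fingers at px (340,260), its near top edge at row 295, and the way to it is clear. The two wrist-view fits and the top view agree on its pose to within about 2 mm.

```bash
cat >> h.py <<'E'
from scipy.spatial.transform import Rotation as Rot
def frame(jaw,t):
    jaw=np.array(jaw,float); jaw/=np.linalg.norm(jaw); t=np.array(t,float); t-=jaw*(t@jaw); t/=np.linalg.norm(t); return np.c_[jaw,np.cross(t,jaw),t]
def delta(M,p):
    s=telemetry.state(); R0=Rot.from_quat(s['eef_rot']); rv=(Rot.from_matrix(M)*R0.inv()).as_rotvec(degrees=True)/5
    print('now',s['tool_pos'].round(1),'q',s['qpos'].round(2),'F',s['contact_force'].round(1),'grip',round(s['grip_width'],1)); print('rot',rv.round(2),'shift',((np.array(p)-s['tool_pos'])/30).round(2))
E
python3 - <<'E'
from h import *
M=frame((.981,.196,0),(-.176,.882,-.438)); t=M[:,2]
delta(M,np.array([428.7,146.7,81.9])-110*t); print(t, 110*t/30)
E
```

```text
now [426.2 -14.8 314.3] q [-0.58  0.07  1.5   0.93  2.17 -0.39] F [-0.1  0.3  0.9] grip 0.2
rot [0.75 0.11 0.94] shift [ 0.73  2.15 -6.14]
[-0.17614622  0.88162981 -0.43783717] [-0.64586948  3.23264264 -1.60540294]
```

>>> {"name": "step_arm", "arguments": {"series": "0.4 0 0.5 0.7 2.15 -1 -1;0.75 0.1 0.95 0.73 2.15 -2.5 -1;0.75 0.1 0.95 0.73 2.15 -4 -1;0.75 0.1 0.95 0.73 2.15 -5.2 -1;0.75 0.1 0.95 0.73 2.15 -6.15 -1;0.75 0.1 0.95 0.73 2.15 -6.15 -1;0.75 0.1 0.95 0.73 2.15 -6.15 -1;0.75 0.1 0.95 0.73 2.15 -6.15 -1"}}

```text
time_s: 8.4
tool_pos: [449.1, 49.4, 132.2]
eef_rot: [0.844, 0.086, -0.051, -0.528]
contact_force: [-0.3, 0.1, -0.1]
grip_width: 85.1
```

```bash
python3 - <<'E'
from h import *
M=frame((.981,.196,0),(-.176,.882,-.438)); t=M[:,2]
delta(M,np.array([428.7,146.7,81.9]))
d=cam('wrist'); save(d,'w5.png')
d=cam('scene'); save(d,'s5.png')
E
```

```text
now [449.1  49.4 132.2] q [-0.45  0.33  1.62  0.87  1.91 -0.67] F [-0.3  0.1 -0.1] grip 85.1
rot [-0.01  0.06 -0.02] shift [-0.68  3.24 -1.68]
```

View pics/s5.png

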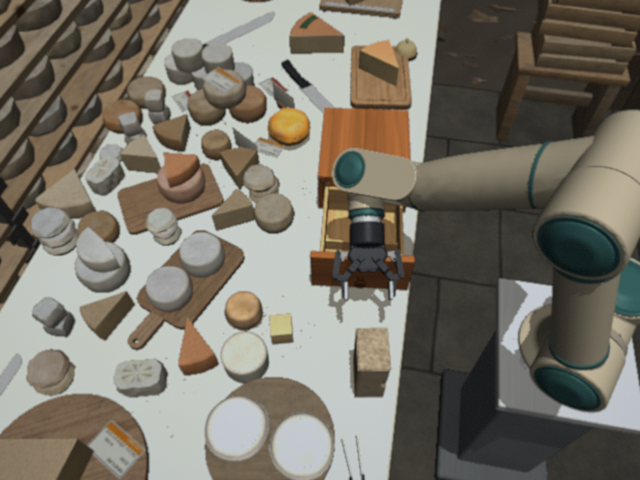

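View pics/w5.png

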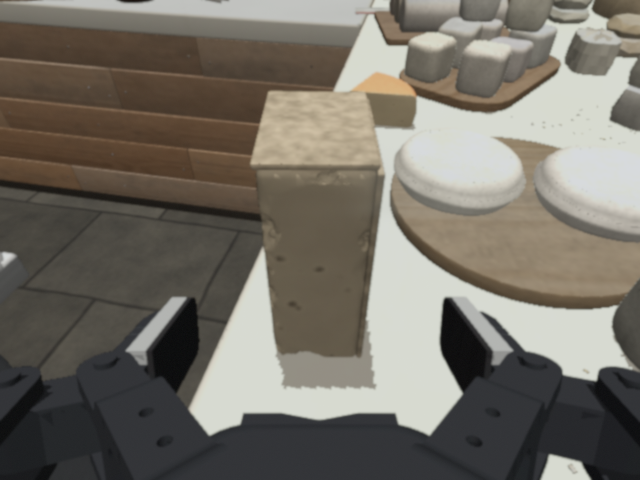

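Both views show the block centred between the open fingers (wrist px 255–380, fingers at 170 and 470), so I'm advancing along the fingers.

>>> {"name": "step_arm", "arguments": {"series": "0 0 0 -0.17 0.8 -0.4 -1;0 0 0 -0.34 1.6 -0.83 -1;0 0 0 -0.5 2.4 -1.25 -1;0 0 0 -0.6 2.9 -1.5 -1;0 0 0 -0.68 3.24 -1.65 -1;0 0 0 -0.68 3.24 -1.65 -1;0 0 0 -0.68 3.24 -1.65 -1"}}

```text
time_s: 9.2
tool_pos: [428.2, 146.5, 81.2]
eef_rot: [0.843, 0.085, -0.052, -0.528]
contact_force: [1.2, -1.4, -0.2]
grip_width: 85.5
```

>>> {"name": "step_arm", "arguments": {"series": "0 0 0 0 0 0 0;0 0 0 0 0 0 0.2;0 0 0 0 0 0 0.4;0 0 0 0 0 0 0.6;0 0 0 0 0 0 0.8;0 0 0 0 0 0 1;0 0 0 0 0 0 1;0 0 0 0 0 0 1", "squeeze": 90}}

```text
time_s: 10.0
tool_pos: [428.1, 146.1, 81.0]
eef_rot: [0.843, 0.084, -0.052, -0.529]
contact_force: [-1.5, -5.6, 3.8]
grip_width: 57.1
```

```bash
python3 - <<'E'
from h import *
M=frame((.981,.196,0),(-.176,.882,-.438)); delta(M,np.array([428.7,146.7,81.9]))
d=cam('wrist'); save(d,'w6.png')
E
```

```text
now [428.1 146.1  81. ] q [-0.28  0.31  1.78  0.94  1.72 -0.68] F [-1.5 -5.6  3.8] grip 57.1
rot [-0.03  0.02 -0.01] shift [0.02 0.02 0.03]
```

View pics/w6.png

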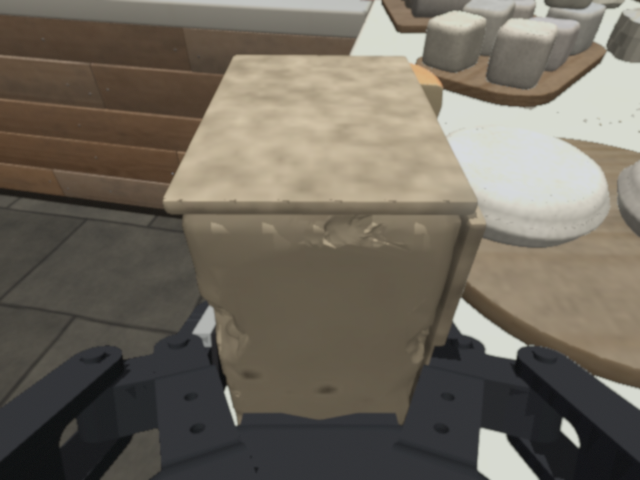

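The block is gripped squarely, centred at px (320,310). Lifting.

>>> {"name": "step_arm", "arguments": {"series": "0 0 0 0 0 0.3 1;0 0 0 0 0 0.8 1;0 0 0 0 0 1.5 1;0 0 0 0 -0.5 2.5 1;0 0 0 0 -1 3.5 1;0 0 0 0 -1.5 4.5 1;0 0 0 0 -2 5.5 1;0 0 0 0 -2 5.5 1"}}

```text
time_s: 10.85
tool_pos: [428.7, 85.4, 249.5]
eef_rot: [0.844, 0.086, -0.049, -0.527]
contact_force: [1.4, 0.0, -8.5]
grip_width: 57.2
```

```bash
cat >> h.py <<'E'
def plane(P,m):
    q=P[m]; q=q[np.isfinite(q).all(1)]
    for _ in range(4):
        c=q.mean(0); n=np.linalg.svd(q-c,full_matrices=False)[2][2]; q=q[abs((q-c)@n)<2.5]
    return c,n,len(q)
E
python3 - <<'E'
from h import *
M=frame((-.115,.9934,0),(.9934*.438,.115*.438,-.899)); delta(M,[500,-226,200])
d=cam('wrist'); P=cloud(d); m=np.zeros((480,640),bool)
m[90:190,240:400]=1; print('top',plane(P,m)); m[:]=0; m[250:380,250:390]=1; print('face',plane(P,m))
E
```

```text
now [428.7  85.4 249.5] q [-0.4   0.09  1.65  0.97  2.01 -0.45] F [ 1.4  0.  -8.5] grip 57.2
rot [-11.47 -15.63  13.1 ] shift [  2.38 -10.38  -1.65]
top (array([430.33458948,  72.58947306, 325.56892682]), array([ 0.00632919, -0.00899831, -0.99993948]), 15942)
face (array([435.83858792,  46.49728209, 291.89105164]), array([ 0.19559133, -0.98065533,  0.00769178]), 18116)
```

>>> {"name": "step_arm", "arguments": {"series": "-1.6 -0.3 0 0.1 -0.3 0.3 1;-3.2 -0.6 0 0.2 -0.6 0.6 1;-4.8 -0.95 0 0.3 -0.9 1 1;-6.4 -1.3 0 0.4 -1.2 1 1;-8 -1.6 0 0.5 -1.5 1 1;-9.6 -1.9 0 0.6 -1.8 1 1;-11.2 -2.2 0 0.7 -2.1 1 1;-12.8 -2.5 0 0.8 -2.4 1 1;-14.4 -2.85 0 0.9 -2.7 1 1;-16 -3.2 0 1 -3 1 1;-17.7 -3.5 0 1 -3 1 1;-17.7 -3.5 0 1 -3 1 1"}}

```text
time_s: 12.1
tool_pos: [455.8, 0.0, 270.9]
eef_rot: [0.969, 0.1, 0.017, 0.224]
contact_force: [-0.3, 1.4, -9.6]
grip_width: 57.0
```

```bash
python3 - <<'E'
from h import *
M=frame((-.115,.9934,0),(.9934*.438,.115*.438,-.899)); delta(M,[500,-226,250])
d=cam('wrist'); P=cloud(d); m=np.zeros((480,640),bool)
m[90:190,240:400]=1; print('top',plane(P,m)); m[:]=0; m[250:380,250:390]=1; print('face',plane(P,m))
E
```

```text
now [455.8   0.  270.9] q [ 0.19 -0.16  1.59 -0.46  1.71 -0.08] F [-0.3  1.4 -9.6] grip 57.0
rot [ 0.12 -0.1  17.  ] shift [ 1.47 -7.53 -0.7 ]
top (array([440.11109188,  75.98621144, 282.95934987]), array([-0.19707217,  0.9803812 , -0.00390791]), 15944)
face (array([447.18213671,  42.8970645 , 309.30964109]), array([-0.01137741, -0.00391732, -0.9999276 ]), 18128)
```

>>> {"name": "step_arm", "arguments": {"series": "0 0 1.6 0.15 -0.75 0 1;0 0 3.2 0.3 -1.5 0 1;0 0 4.8 0.45 -2.25 0 1;0 0 6.4 0.6 -3 0 1;0 0 8 0.75 -3.75 0 1;0 0 9.6 0.9 -4.5 0 1;0 0 11.2 1 -5.3 0 1;0 0 12.8 1.2 -6 0 1;0 0 14.4 1.3 -6.8 0 1;0 0 16 1.5 -7.5 0 1;0 0 17 1.5 -7.5 0 1;0 0 17 1.5 -7.5 0 1"}}

```text
time_s: 13.35
tool_pos: [501.5, -230.2, 273.6]
eef_rot: [0.651, 0.725, 0.167, 0.15]
contact_force: [0.3, -0.1, -8.0]
grip_width: 56.9
```

```bash
python3 - <<'E'
from h import *
import pickle
M=frame((-.115,.9934,0),(.9934*.438,.115*.438,-.899)); delta(M,[500,-226,250])
d=cam('wrist'); pickle.dump(d,open('w7.pkl','wb')); save(d,'w7.png'); P=cloud(d); m=np.zeros((480,640),bool)
m[90:190,240:400]=1; print('top',plane(P,m)); m[:]=0; m[250:380,250:390]=1; print('face',plane(P,m))
d=cam('top'); pickle.dump(d,open('top7.pkl','wb')); save(d,'top7.png')
d=cam('scene'); pickle.dump(d,open('s7.pkl','wb')); save(d,'s7.png')
a=cv2.imread('pics/w7.png'); b=cv2.imread('pics/top7.png')[180:360,300:540]; c=cv2.imread('pics/s7.png')[90:300,280:440]
b=cv2.resize(b,(400,300)); c=cv2.resize(c,(400,300)); cv2.imwrite('pics/c7.png',np.hstack([b,c]))
E
```

```text
now [ 501.5 -230.2  273.6] q [-0.65 -0.16  1.58  0.31  1.4  -2.33] F [ 0.3 -0.1 -8. ] grip 56.9
rot [-0.   -0.02  0.09] shift [-0.05  0.14 -0.79]
top (array([ 423.88619318, -238.53436574,  285.72932738]), array([-0.99467515, -0.10299562, -0.00363992]), 15934)
face (array([ 457.53659212, -234.9328392 ,  312.08641815]), array([-1.47022267e-03, -5.58221144e-04,  9.99998763e-01]), 18120)
```

View pics/c7.png

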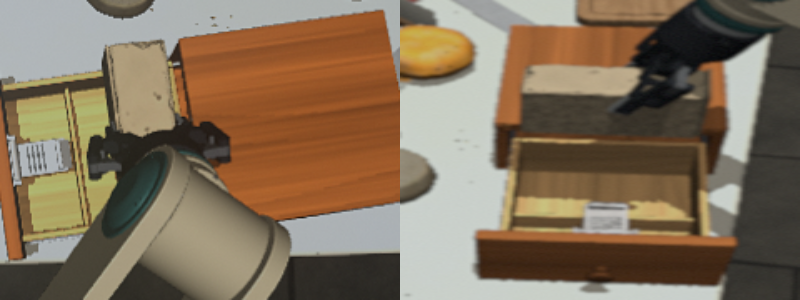

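```bash
python3 - <<'E'
from h import *
import pickle
for n in('top3','top7','s7'):
    d=pickle.load(open(n+'.pkl','rb')); P=cloud(d).reshape(-1,3); u=P[:,0]*.9934+P[:,1]*.115; w=-.115*P[:,0]+.9934*P[:,1]; z=P[:,2]
    print(n)
    for lo,hi in((400,430),(500,545)):
        k=(u>lo)&(u<hi); print((lo,hi),[(int(a),int(np.median(z[k&(w>=a)&(w<a+4)]))) for a in range(-380,-60,4) if (k&(w>=a)&(w<a+4)).sum()>3])
    for a in(-290,-230,-160):
        k=(abs(w-a)<8); print('w',a,[(int(b),int(np.median(z[k&(u>=b)&(u<b+4)]))) for b in range(350,600,4) if (k&(u>=b)&(u<b+4)).sum()>2])
E
```

```text
top3
(400, 430) [(-380, 132), (-376, 129), (-372, 130), (-368, 129), (-364, 132), (-360, 125), (-352, 103), (-348, 103), (-344, 54), (-340, 20), (-336, 20), (-332, 19), (-328, 19), (-324, 20), (-320, 19), (-316, 19), (-312, 20), (-308, 19), (-304, 19), (-300, 20), (-296, 20), (-292, 19), (-288, 21), (-284, 20), (-280, 19), (-276, 19), (-272, 20), (-268, 20), (-264, 20), (-260, 20), (-256, 19), (-252, 21), (-248, 19), (-244, 19), (-240, 20), (-236, 20), (-232, 21), (-228, 19), (-224, 56), (-220, 57), (-216, 20), (-212, 21), (-208, 20), (-204, 20), (-200, 21), (-196, 19), (-192, 19), (-188, 22), (-184, 23), (-180, 538), (-176, 555), (-172, 575), (-168, 575), (-164, 575), (-160, 574), (-156, 571), (-152, 558), (-148, 555), (-144, 542), (-140, 351), (-136, 355), (-132, 352), (-128, 346), (-124, 343), (-120, 348), (-116, 0), (-112, 0), (-108, 0), (-104, 0), (-100, 0), (-96, 0), (-92, 0), (-88, 0), (-84, 0), (-80, 0), (-76, 0), (-72, 5), (-68, 527), (-64, 538)]
(500, 545) [(-380, 132), (-376, 130), (-372, 129), (-368, 129), (-364, 131), (-360, 128), (-352, 103), (-348, 104), (-344, 60), (-
[... 8098 characters left out ...]
562, 105), (574, 2), (578, -1), (582, 1), (586, 0), (590, 0), (594, 1), (598, 2)]
w -230 [(350, 577), (354, 574), (358, 574), (362, 571), (366, 569), (370, 569), (374, 563), (378, 558), (382, 548), (386, 542), (390, 537), (394, 530), (398, 529), (402, 527), (406, 532), (418, 368), (422, 371), (426, 373), (430, 373), (434, 337), (438, 331), (442, 327), (446, 330), (450, 342), (454, 335), (458, 330), (558, 93), (562, 103), (574, 0), (578, 0), (582, 1), (586, 0), (590, 1), (594, 0), (598, 0)]
w -160 [(374, 106), (378, 105), (450, 113), (454, 111), (458, 113), (462, 112), (466, 113), (470, 111), (474, 114), (478, 112), (482, 112), (486, 112), (558, 104), (562, 104), (590, 0), (594, 0), (598, 0)]
```

>>> {"name": "step_arm", "arguments": {"series": "0 0 0.1 -0.02 0.07 -1 1;0 0 0.1 -0.02 0.07 -2 1;0 0 0.1 -0.02 0.07 -3 1;0 0 0.1 -0.02 0.07 -4 1;0 0 0.1 -0.02 0.07 -4.8 1;0 0 0.1 -0.02 0.07 -5.5 1;0 0 0.1 -0.02 0.07 -6 1;0 0 0.1 -0.02 0.07 -6.3 1;0 0 0.1 -0.02 0.07 -6.3 1;0 0 0.1 -0.02 0.07 -6.3 1"}}

```text
time_s: 14.5
tool_pos: [502.6, -225.9, 87.5]
eef_rot: [0.647, 0.728, 0.167, 0.152]
contact_force: [0.9, -0.9, -7.8]
grip_width: 57.0
```

```bash
python3 - <<'E'
from h import *
M=frame((-.115,.9934,0),(.9934*.438,.115*.438,-.899)); delta(M,[500,-226,70])
d=cam('wrist'); P=cloud(d); save(d,'w8.png'); m=np.zeros((480,640),bool)
m[90:190,240:400]=1; print('top',plane(P,m)); m[:]=0; m[250:380,250:390]=1; print('face',plane(P,m))
E
```

```text
now [ 502.6 -225.9   87.5] q [-0.64 -0.03  1.84  0.36  1.02 -2.48] F [ 0.9 -0.9 -7.8] grip 57.0
rot [ 0.04  0.03 -0.03] shift [-0.09 -0.   -0.58]
top (array([ 425.06470068, -234.98111764,   99.35878689]), array([-0.99347869, -0.11377718, -0.0074058 ]), 15935)
face (array([ 458.5856788 , -230.91630674,  125.79966148]), array([ 0.00558096, -0.00389372, -0.99997685]), 18136)
```

View pics/w8.png

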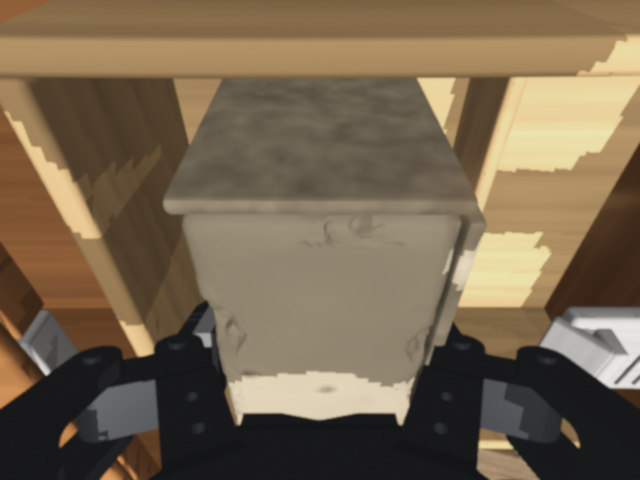

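The wrist view shows the block between rib and back wall with room on both sides. It has 17–18 mm left to go down.

>>> {"name": "step_arm", "arguments": {"series": "0 0 0 -0.05 0 -0.15 1;0 0 0 -0.05 0 -0.3 1;0 0 0 -0.05 0 -0.42 1;0 0 0 -0.05 0 -0.48 1;0 0 0 -0.05 0 -0.48 1;0 0 0 -0.05 0 -0.48 1"}}

```text
time_s: 15.15
tool_pos: [500.6, -226.1, 72.1]
eef_rot: [0.647, 0.729, 0.167, 0.151]
contact_force: [-0.7, 0.6, -8.4]
grip_width: 57.2
```

>>> {"name": "step_arm", "arguments": {"series": "0 0 0 0 0 -0.04 1;0 0 0 0 0 -0.08 1;0 0 0 0 0 -0.08 1;0 0 0 0 0 -0.08 1"}}

```text
time_s: 15.55
tool_pos: [500.5, -226.0, 69.6]
eef_rot: [0.647, 0.729, 0.167, 0.151]
contact_force: [0.1, -0.2, -8.7]
grip_width: 56.9
```

>>> {"name": "step_arm", "arguments": {"series": "0 0 0 0 0 -0.03 1;0 0 0 0 0 -0.06 1;0 0 0 0 0 -0.06 1;0 0 0 0 0 -0.06 1"}}

```text
time_s: 15.95
tool_pos: [500.8, -226.1, 68.3]
eef_rot: [0.647, 0.728, 0.167, 0.151]
contact_force: [-1.1, -0.2, -3.5]
grip_width: 56.9
```

>>> {"name": "step_arm", "arguments": {"series": "0 0 0 0 0 -0.03 1;0 0 0 0 0 -0.03 1;0 0 0 0 0 -0.03 0;0 0 0 0 0 -0.03 -0.3;0 0 0 0 0 -0.03 -0.36;0 0 0 0 0 -0.03 -0.42;0 0 0 0 0 -0.03 -0.5;0 0 0 0 0 -0.03 -0.6;0 0 0 0 0 -0.03 -0.68;0 0 0 0 0 -0.03 -0.68;0 0 0 0 0 -0.03 -0.68", "squeeze": 20}}

```text
time_s: 17.05
tool_pos: [500.6, -226.0, 67.0]
eef_rot: [0.647, 0.729, 0.167, 0.151]
contact_force: [-0.0, -0.3, -0.4]
grip_width: 71.6
```

```bash
python3 - <<'E'
from h import *
M=frame((-.115,.9934,0),(.9934*.438,.115*.438,-.899)); delta(M,[500,-226,70])
d=cam('wrist'); P=cloud(d); save(d,'w9.png'); m=np.zeros((480,640),bool)
m[90:190,240:400]=1; print('top',plane(P,m)); m[:]=0; m[250:380,250:390]=1; print('face',plane(P,m))
E
```

```text
now [ 500.6 -226.    67. ] q [-0.65 -0.    1.85  0.37  0.98 -2.5 ] F [-0.  -0.3 -0.4] grip 71.6
rot [ 0.04  0.02 -0.03] shift [-0.02  0.    0.1 ]
top (array([ 412.65663049, -236.21621357,   97.99224387]), array([0.66158041, 0.08123588, 0.74546099]), 7687)
face (array([ 454.95375092, -231.22247459,  106.63371065]), array([-1.27258173e-03,  2.48363355e-04,  9.99999159e-01]), 18118)
```

>>> {"name": "step_arm", "arguments": {"series": "0 0 0 -0.2 -0.02 0.4 -0.68;0 0 0 -0.5 -0.06 1 -0.68;0 0 0 -1 -0.12 2 -0.68;0 0 0 -1.5 -0.17 3 -0.68;0 0 0 -1.7 -0.2 4.5 -0.68;0 0 0 -1.7 -0.2 6 -0.3;0 0 0 -1.7 -0.2 6 0.5;0 0 0 -1.7 -0.2 6 1"}}

```text
time_s: 17.9
tool_pos: [449.8, -232.3, 248.1]
eef_rot: [0.647, 0.729, 0.167, 0.152]
contact_force: [-0.1, 0.2, -1.3]
grip_width: 28.7
```

```bash
python3 - <<'E'
from h import *
import pickle
d=cam('wrist'); pickle.dump(d,open('w10.pkl','wb')); save(d,'w10.png')
for n in('wrist','top','scene'):
    d=cam(n); P=cloud(d); Z=P[...,2]; u=P[...,0]*.9934+P[...,1]*.115; w=-.115*P[...,0]+.9934*P[...,1]
    m=(abs(Z-108.5)<3)&(u>388)&(u<550)&(w>-335)&(w<-235); m=cv2.morphologyEx(m.astype(np.uint8),cv2.MORPH_OPEN,np.ones((3,3)))
    cs=cv2.findContours(m,0,1)[0]
    if cs:
        c=max(cs,key=cv2.contourArea)[:,0]; q=onz(d,c,108)[:,:2]; r=cv2.minAreaRect(q.astype(np.float32)); x,y=r[0]
        print(n,m.sum(),r,'u,w off',x*.9934+y*.115-470.5,-.115*x+.9934*y+284.5)
M=frame((.9934,.115,0),(0,0,-1)); delta(M,[485,-10,90])
E
```

```text
wrist 11451 ((503.16192626953125, -226.1171112060547), (146.90126037597656, 53.38130187988281), 5.582211017608643) u,w off 3.337589767455995 2.011640206909192
top 609 ((528.3529663085938, -215.03506469726562), (36.29328918457031, 38.50958251953125), 88.56631469726562) u,w off 29.63680429077141 10.12357560424806
scene 746 ((502.6570739746094, -223.20245361328125), (142.55703735351562, 57.34779739379883), 6.841053485870361) u,w off 3.171255120849594 4.965119073486335
now [ 449.2 -231.6  245.1] q [-0.73 -0.28  1.73  0.34  1.39 -2.43] F [ 0.8  0.2 -0.2] grip 0.0
rot [  3.58   4.5  -17.7 ] shift [ 1.19  7.39 -5.17]
```

>>> {"name": "step_arm", "arguments": {"series": "3.58 4.5 -17.7 0.9 7 0 1;3.58 4.5 -17.7 0.9 7 0 1;3.58 4.5 -17.7 0.9 7 0 1;3.58 4.5 -17.7 0.9 7 0 1;3.58 4.5 -17.7 0.9 7 0 1;3.58 4.5 -17.7 0.9 7 0 1;3.58 4.5 -17.7 0.9 7 0 1;3.58 4.5 -17.7 0.9 7 0 1;3.58 4.5 -17.7 0.9 7 0 1;3.58 4.5 -17.7 0.9 7 0 1;3.58 4.5 -17.7 0.9 7 0 1;3.58 4.5 -17.7 0.9 7 0 1"}}

```text
time_s: 19.3
tool_pos: [476.3, -21.7, 245.7]
eef_rot: [0.998, 0.068, 0.0, 0.003]
contact_force: [-0.8, -0.0, -1.0]
grip_width: 0.1
```

```bash
python3 - <<'E'
from h import *
M=frame((.9934,.115,0),(0,0,-1)); delta(M,[476.5,-20.3,90])
d=cam('wrist'); save(d,'w11.png'); P=cloud(d); u=P[...,0]*.9934+P[...,1]*.115; w=-.115*P[...,0]+.9934*P[...,1]; Z=P[...,2]
m=(u>400)&(u<540)&(Z>124)&(Z<134)&(w>-160)&(w<-90); print('door w',np.percentile(w[m],[2,50,98]),m.sum())
E
```

```text
now [476.3 -21.7 245.7] q [-0.12 -0.09  1.51 -0.01  1.72 -0.26] F [-0.8 -0.  -1. ] grip 0.1
rot [ 0.07  0.01 -0.24] shift [ 0.01  0.05 -5.19]
door w [-137.24283489 -126.65595333 -119.94588658] 3355
```

>>> {"name": "step_arm", "arguments": {"series": "0 0 -0.24 0 0.05 -1.5 1;0 0 -0.24 0 0.05 -3 1;0 0 -0.24 0 0.05 -4.5 1;0 0 -0.24 0 0.05 -5.15 1;0 0 -0.24 0 0.05 -5.15 1;0 0 -0.24 0 0.05 -5.15 1"}}

```text
time_s: 19.95
tool_pos: [476.7, -20.5, 92.8]
eef_rot: [0.998, 0.061, 0.002, 0.004]
contact_force: [0.9, 0.0, 0.4]
grip_width: 0.1
```

>>> {"name": "step_arm", "arguments": {"series": "0 0 0 0.08 -0.7 0 1;0 0 0 0.13 -1.1 0 1;0 0 0 0.17 -1.5 0 1;0 0 0 0.22 -1.9 0 1;0 0 0 0.27 -2.3 0 1;0 0 0 0.31 -2.7 0 1;0 0 0 0.36 -3.1 0 1;0 0 0 0.41 -3.5 0 1;0 0 0 0.45 -3.9 0 1;0 0 0 0.5 -4.3 0 1;0 0 0 0.54 -4.7 0 1;0 0 0 0.6 -5.1 0 1"}}

```text
time_s: 21.15
tool_pos: [494.3, -174.5, 92.3]
eef_rot: [0.998, 0.06, 0.002, 0.004]
contact_force: [-0.7, 2.6, 2.1]
grip_width: -0.3
```

>>> {"name": "step_arm", "arguments": {"series": "0 0 0 0.05 -0.4 0 1;0 0 0 0.09 -0.8 0 1;0 0 0 0.14 -1.2 0 1;0 0 0 0.18 -1.6 0 1;0 0 0 0.23 -2 0 1;0 0 0 0.27 -2.3 0 1;0 0 0 0.31 -2.6 0 1;0 0 0 0.33 -2.8 0 1;0 0 0 0.33 -2.8 0 1"}}

```text
time_s: 22.05
tool_pos: [504.4, -258.6, 92.4]
eef_rot: [0.998, 0.06, 0.002, 0.004]
contact_force: [-0.5, -1.0, -0.3]
grip_width: 0.3
```

>>> {"name": "step_arm", "arguments": {"series": "0 0 0 0.02 -0.15 0 1;0 0 0 0.04 -0.3 0 1;0 0 0 0.05 -0.4 0 1;0 0 0 0.05 -0.4 0 1"}}

```text
time_s: 22.45
tool_pos: [506.0, -270.0, 92.5]
eef_rot: [0.998, 0.06, 0.002, 0.004]
contact_force: [-0.2, -0.6, 0.4]
grip_width: -0.0
```

```bash
cat > door.py <<'E'
from h import *
s=telemetry.state(); p=s['tool_pos']; print(p,s['contact_force'],'w',-.115*p[0]+.9934*p[1])
d=cam('wrist'); P=cloud(d); u=P[...,0]*.9934+P[...,1]*.115; w=-.115*P[...,0]+.9934*P[...,1]; Z=P[...,2]
for lo,hi in((370,420),(520,570)):
    k=(u>lo)&(u<hi); print([(a,int(np.median(Z[k&(w>=a)&(w<a+3)]))) for a in range(-390,-315,3) if (k&(w>=a)&(w<a+3)).sum()>3])
E
python3 door.py
```

```text
[ 506.04128662 -270.03084197   92.53281525] [-0.15991061 -0.61200116  0.42287865] w -326.44338637452535
[(-354, 128), (-351, 128), (-348, 128), (-345, 128), (-342, 127), (-339, 89), (-336, -1), (-333, -1), (-330, -1), (-327, -1), (-324, -1), (-321, -1), (-318, -1)]
[(-354, 128), (-351, 128), (-348, 128), (-345, 128), (-342, 128), (-339, 90), (-336, -1), (-333, -1), (-330, -1), (-327, -1), (-324, -1), (-321, -1), (-318, -1)]
```

>>> {"name": "step_arm", "arguments": {"series": "0 0 0 0.01 -0.06 0 1;0 0 0 0.01 -0.12 0 1;0 0 0 0.02 -0.18 0 1;0 0 0 0.02 -0.22 0 1;0 0 0 0.02 -0.22 0 1"}}

```text
time_s: 23.0
tool_pos: [506.4, -272.7, 92.6]
eef_rot: [0.998, 0.061, 0.001, 0.0]
contact_force: [-5.2, 17.3, 6.6]
grip_width: 0.1
```

```bash
python3 door.py
```

```text
[ 506.41140455 -272.65645679   92.5683627 ] [-5.1727138  17.26503275  6.61286248] w -329.09423569909524
[(-357, 128), (-354, 128), (-351, 128), (-348, 128), (-345, 128), (-342, 91), (-339, -1), (-336, -1), (-333, -1), (-330, -1), (-327, -1), (-324, -1), (-321, 0), (-318, 170)]
[(-357, 128), (-354, 128), (-351, 128), (-348, 128), (-345, 128), (-342, 91), (-339, 47), (-336, -1), (-333, -1), (-330, -1), (-327, -1), (-324, -1), (-321, -1), (-318, 172)]
```

>>> {"name": "step_arm", "arguments": {"series": "0 0 0 -0.03 0.3 0 1;0 0 0 -0.1 1 0 1;0 0 0 -0.25 2 0 1;0 0 0 -0.35 3 1.5 1;0 0 0 -0.35 4 3 1;0 0 0 -0.4 5 4.5 1;0 0 0 -0.6 7 5 1;0 0 0 -0.6 8.5 5 1;0 0 0 -0.6 9 5 1;0 0 0 -0.6 9 5 1"}}

```text
time_s: 24.05
tool_pos: [488.6, -3.1, 243.4]
eef_rot: [0.998, 0.063, 0.003, 0.004]
contact_force: [0.3, -1.3, -0.3]
grip_width: -0.0
```

```bash
python3 - <<'E'
from h import *
import pickle
s=telemetry.state(); print(s['tool_pos'],s['contact_force'])
d0=pickle.load(open('top0.pkl','rb'))
d=cam('top'); save(d,'t12.png'); P=cloud(d); u=P[...,0]*.9934+P[...,1]*.115; w=-.115*P[...,0]+.9934*P[...,1]; Z=P[...,2]
for lo,hi in((370,420),(520,570)):
    k=(u>lo)&(u<hi); print([(a,int(np.median(Z[k&(w>=a)&(w<a+2)]))) for a in range(-376,-330,2) if (k&(w>=a)&(w<a+2)).sum()>3])
e=cam('scene'); save(e,'s12.png')
a=cv2.resize(cv2.imread('pics/t12.png')[100:340,100:560],(690,360)); b=cv2.resize(cv2.imread('pics/s12.png')[90:390,190:440],(250,300)); b=cv2.resize(b,(200,240)); z=np.zeros((600,690,3),np.uint8); z[:360]=a; z[360:,:200]=b
c=cv2.resize(cv2.imread('pics/s12.png')[95:235,300:430],(223,240)); z[360:,220:443]=c; cv2.imwrite('pics/c12.png',z)
E
```

```text
[488.62651726  -3.09246552 243.3855854 ] [ 0.26959141 -1.25061672 -0.29850916]
[(-376, 132), (-374, 132), (-372, 132), (-370, 132), (-368, 131), (-366, 132), (-364, 131), (-362, 132), (-360, 131), (-358, 129), (-356, 129), (-354, 129), (-352, 130), (-350, 130), (-348, 129), (-346, 130), (-344, 125), (-342, 68), (-340, 1), (-338, 0), (-336, 0), (-334, 0), (-332, 0)]
[(-376, 132), (-374, 131), (-372, 132), (-370, 132), (-368, 131), (-366, 132), (-364, 133), (-362, 132), (-360, 131), (-358, 130), (-356, 130), (-354, 130), (-352, 130), (-350, 130), (-348, 130), (-346, 129), (-344, 130), (-342, 80), (-340, 33), (-338, 0), (-336, 0), (-334, 0), (-332, 0)]
```

View pics/c12.png

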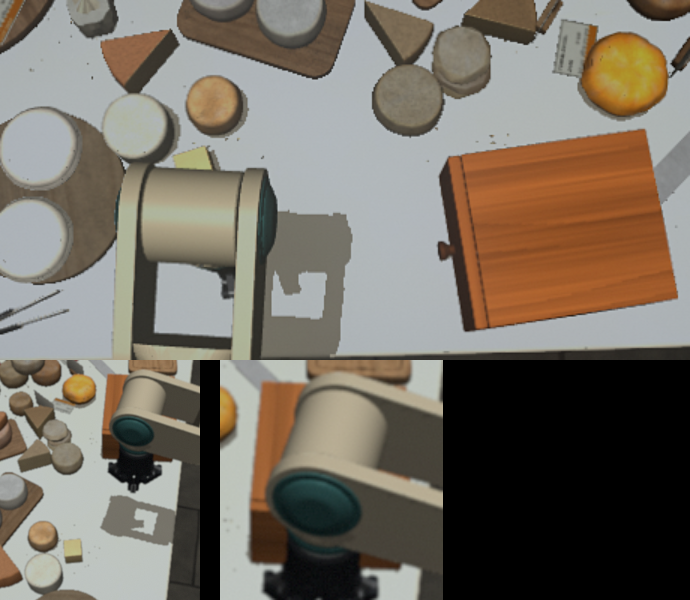

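The door is shut flush, with only a seam left at (470,240) in the composite. The other cheeses are in place and the arm is clear.

```bash
python3 -c "
from plant import close_job
print(close_job())"
```

```text
the job is handed in; nothing more can be done
None
```

The block is in the bay and the door is pushed fully shut. I handed the job in at about 24 s. `close_job` gives no verdict, so whether it passed is not confirmed.

**What I did:** I pressed the catch with closed fingers and drew the door fully out. I gripped the block across its x faces with the tool tilted, then lifted it and turned it onto its long narrow side. It touched down gently in the bay behind the rib. After letting go, I pushed the door in until it met the stop (17 N) and backed the arm clear.

**Last checks:**
- **Block:** just after release its upper face was flat to within 0.1°. Its centre was about 3 mm off in cabinet y. In cabinet x it was 2 mm off in the wrist view and 5 mm in the scene view, against limits of 20 and 32 mm. The top view was blocked by the arm and gave no usable figure. Yaw error was about 1° or less.
- **Door:** the top view shows it flush with the carcass, with no gap.
- **Arm and other cheeses:** the arm stands clear. The other cheeses look unmoved in the last pictures, but I did not measure them, and the arm hid part of the cube from above.

**Not verified:**
- **Catch:** with the door shut it cannot be seen, so I could not check that it sprung up again.
- **Block after shutting:** I could not look at it again once the door was closed.
- **Catch force:** pressing took 11–19 N, more than the 2–8 N in the text. I think the fingertip bore on the catch nearer its hinge than the pad point.

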